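Press the matching label holder home behind the display lip

TASK

Of the three upright label holders in the wooden rack, take the one whose width fits the open bay of the display riser's label rail, lower it upright into the slot behind the aluminium lip, and push it fully home, down against the spring strip to its stop. Finish while still holding it pressed home with the gripper: do not let go, or the spring lifts it again. Leave the other two holders in the rack and do not push the other things on the counter about.

Things in the scene. Friction and masses are not known exactly. Their poses are not given: they have to be found in the camera images.
- label_80_mid (a point): upright white plastic label holder plate standing in one of the rack's slots (which slot varies): 80 mm wide (its y), 6 mm thick (its x), 80 mm high, about 30 g, alike front and back. The point is its centre, 40 mm above its lower edge and 40 mm below its top; z up. The one that fits the bay. Take it across its 6 mm thickness about 20 mm above its centre, so that the fingers stay clear of the rack and the riser
- label_60_mid (a point): upright white plastic label holder plate standing in one of the rack's slots (which slot varies): 60 mm wide (its y), 6 mm thick (its x), 80 mm high, about 22 g, alike front and back. The point is its centre, 40 mm above its lower edge and 40 mm below its top; z up. Look-alike, too short for the bay
- label_100_mid (a point): upright white plastic label holder plate standing in one of the rack's slots (which slot varies): 100 mm wide (its y), 6 mm thick (its x), 80 mm high, about 38 g, alike front and back. The point is its centre, 40 mm above its lower edge and 40 mm below its top; z up. Look-alike, too long for the bay
- rack: fixed wooden rack 170 x 116 mm, 20 mm high, with three parallel slots along its y, 55 mm apart (at x = -55, 0, 55 mm of the rack), 7.5 mm wide, 16 mm deep and open at both ends; origin under its centre
- label_80: the 80 mm holder again; origin at the middle of its lower edge
- riser: fixed white display riser 170 mm deep, 200 mm wide, flat top 40 mm above the table, with an aluminium label rail along its far (+x, customer) edge; origin under its centre, 85 mm from the slot's middle. Only the middle of the rail is an open bay; on either side it is blanked in grey, 34 mm high, with slanted inner edges
- bay (a point): middle of the open bay, an upright slot open at the top between the riser's white face and the aluminium lip: 10 mm wide (its x, away from the riser), 86 mm long (its y). The point is 30 mm above the table, level with the lip's straight top edge; above it the lip flares outward (+x) by 6 mm up to 37 mm height, while the riser's face (-x side) goes up to 40 mm. z up
- spring_strip (a joint): black spring strip that forms the floor of the bay, value = how far it is pushed down in m: 0 free (its top 10 mm below bay), 0.008 fully down at its firm stop (top 18 mm below bay). It begins to give at about 4 N and is fully down at about 10 N; it springs back up, lifting the holder, as soon as the push ends
- compact_a: round black compact 58 mm across, 14 mm high, on top of the riser; origin under its centre
- compact_b: second compact, the same
- cotton_jar: white jar with wooden lid, 72 mm across, 95 mm high, beyond the riser and rack; origin under its centre
- cream_jar: square white cream jar 72 mm wide, 66 mm high; origin under its centre
- cup: clear lidded drink cup 88 mm across, 118 mm high (straw up to 175 mm); origin under its centre
- brush: make-up brush lying along x between riser and rack, 165 mm long, 18 mm wide, 10 mm high; origin under its handle
- pot: amber pot with brass cap 46 mm across, 34 mm high, off to the left; origin under its centre

How it is judged:
On the way, in this order (a step that is already met when the one before it is completed fails the run):
1. the 80 mm holder is lifted out of the rack in the gripper (contact force between label_80 and the fingers above 1 N and height (world z) of label_80_mid above 0.07 m and contact force between label_80 and rack below 0.05 N), for 0.2 s.
2. the 80 mm holder stands behind the lip, its lower edge below the lip's edge (x of label_80_mid in the frame of bay between -0.004 and 0.004 m and y of label_80_mid in the frame of bay between -0.006 and 0.006 m and angle between the z axis of label_80_mid and the z axis of bay, either way round below 0.09 rad and angle between the y axis of label_80_mid and the y axis of bay, either way round below 0.09 rad and z of label_80_mid in the frame of bay below 0.036 m), for 0.1 s.
At the end, for the whole second after the job is handed in: the 80 mm holder stands in the bay (centre within 4 mm across and 6 mm along the slot, within 0.09 rad of upright and of the slot's direction), its centre less than 25.5 mm above bay and the spring strip pushed down more than 6 of its 8 mm, with the gripper still on the holder (over 2 N) (x of label_80_mid in the frame of bay between -0.004 and 0.004 m and y of label_80_mid in the frame of bay between -0.006 and 0.006 m and angle between the z axis of label_80_mid and the z axis of bay, either way round below 0.09 rad and angle between the y axis of label_80_mid and the y axis of bay, either way round below 0.09 rad and z of label_80_mid in the frame of bay below 0.0255 m and value of joint spring_strip above 0.006 m and contact force between label_80 and the fingers above 2 N); the arm keeps its last pose, push and grip.
It fails at once if the 60 mm holder is taken or pushed away (moved over 30 mm) (distance of label_60_mid from where it was at the start of the episode above 0.03 m).
It fails at once if the 100 mm holder is taken or pushed away (moved over 30 mm) (distance of label_100_mid from where it was at the start of the episode above 0.03 m).
It fails at once if any of the other loose things is pushed away (moved over 30 mm) (distance of any of compact_a, compact_b, cotton_jar, cream_jar, cup, brush, pot from where it was at the start of the episode above 0.03 m).
It also fails if it takes over 48 s, if anything falls off the work surface, if the arm or the gripper's body presses on something with over 40 N, if the wrist force passes 120 N, or if a joint passes its speed limit or range.

ROBOT

A 6-joint arm with a two-finger parallel gripper is mounted at the origin on the work surface. World frame = base frame: x ahead of the robot, y to its left, z up, the work surface at z = 0. Lengths are in m, angles in rad, forces in N, time in s.
With the tool pointing down it reaches from about 0.15 to 0.775 m from the base axis. Payload 6.1 kg.
Tool frame: the origin (TCP) lies at the centre of the arm's flange, where the gripper is bolted on; the fingertips stand 173 mm ahead of it and the grasp point (between the pads) lies 155 mm ahead of it; x points along the fingers, y is the direction in which the jaws open and shut, and the axes are right-handed (so a half turn about x gives the same grasp; the last joint's range is limited). The gripper opens to 85 mm and grips with 20 to 120 N. Pads are 22 mm wide; open, the fingers measure 114 mm over their backs; the gripper's body (76 mm by 85 mm) begins 54 mm behind the grasp point. The pads swing forward as they close: fully open they stand 13 mm farther back than shut.
Start: joints at [1.12, 0.126, -0.04, 1.405, 0, 1.571], TCP at [0.229, 0.473, 0.405] pointing down, gripper open.
Joint ranges: [-2.72, 2.72], [-0.95, 1.95], [-1.27, 1.35], [-1.78, 2.02], [-1.46, 1.47], [-3.14, 3.14]. Speed limits (rad/s): [2.39, 2.39, 3.01, 3.14, 3.14, 3.14].

INTERFACE

Orientations are given as a unit quaternion [x, y, z, w].
In Python, from station import telemetry, imaging, r gives the robot as it stands.
- The arm moves only by the tool drive_tool, never from a script. Its argument "deltas" is a list of rows, each a list of 7 numbers: the turn, a rotation vector about the tool's x, y, z in degrees, then the shift along the tool's x, y, z in mm, then the closure in counts, from 0 (fully open) to 255 (shut). A call has 1 to 10 rows; each row shifts and turns the commanded pose from where the row before left it, along the tool's axes as they then stand; what a row does not reach is not made up. A row lasts 1/8 s, in which the tool goes at most 62.5 mm and 10.7 degrees, less where a joint would pass 70% of its speed; a pose out of reach is approached as far as the arm can. A call with a gripper value outside its range is refused whole. The fingers move at their own pace and stop on an object; the grip force is fixed at half the most. Time passes only in rows, so rows that do not move let the fingers close. It gives the time, the measured TCP pose, the force and the opening at its end, in the units of the state.
- telemetry.get_obs(): the state, without advancing time (a new reading comes with each control period).
- imaging.snapshot(name): name is "scene" or "top" or "wrist"; returns the picture (400x640x3 uint8, blue, green, red); there is no depth.
- imaging.camera_info(name): a dict with "fx", "fy", "cx", "cy" (pixels), "k1" (the pictures are not rectified: a ray, as slopes to the right and down, at radius r is drawn at 1 + k1 r^2 times it, then the intrinsics apply), "extrinsics" (4x4, takes a point from world to camera coordinates); the wrist camera has in their place "mount" (4x4, takes a point from camera to tool coordinates, whose origin is the TCP and whose axes are the tool frame's). Camera axes: x right, y up, looking along -z (the intrinsics and any distortion apply to the point x, -y, -z); pixel columns grow to the right and rows downward; lengths in m; the calibration is good to about 2 mm. A picture is of the moment at which its call begins: read the wrist's pose just before it. camera_info takes no time and is no camera call.
- r.finish_job(): hands the job in, once; it reports no verdict.
The state is a dict: "t": time; "joint_positions": joint angles; "qvel": joint speeds; "effort": joint torques, N m; "ee_pos": TCP position; "orientation": TCP orientation; "force": force on the tool from outside, world axes, zero at the start; "wrist_torque": the same for the moment, N m; "width": finger opening in m.
Only numpy, scipy, OpenCV 4.12 (cv2) and the standard library are available. Lean on these libraries where they do the work, as an engineer would, in place of code of your own. Each camera call takes 0.05 s, during which the arm holds its last target.

## Working session

There is one attempt and no reset: what is moved stays moved. The work goes in short steps, Python scripts to look and compute and a tool call to move; the robot and the scene stay as the last step left them, time stands still between calls to the robot, and variables do not carry over. Pictures are saved under pics/ and viewed, and the job is handed in when it is done.

Besides the shell and the picture viewer there is one more tool, called after "Request:" in YAML: its name, and indented under it one key for each argument. drive_tool: Moves the arm, as the interface text tells. Its arguments: {"type":"object","properties":{"deltas":{"type":"array"}},"required":["deltas"]}

```bash
ls; mkdir -p pics
python3 - <<'E'
from station import telemetry, imaging, r
import cv2
print(telemetry.get_obs())
for n in ("scene","top","wrist"):
    print(n, imaging.camera_info(n))
    cv2.imwrite(f"pics/{n}0.png", imaging.snapshot(n))
E
```

```text
pics
{'t': 0.0, 'joint_positions': array([ 1.12001969e+00,  1.26425183e-01, -4.06067278e-02,  1.40542765e+00,
       -6.82207145e-06,  1.57077798e+00]), 'qvel': array([ 0.00014615, -0.000254  , -0.00046127,  0.00056383, -0.00028475,
        0.00092167]), 'effort': array([-2.51400954e-03, -4.35912681e+01,  3.52925527e+01,  1.71182683e-02,
        5.51823973e-06, -3.14414777e-06]), 'ee_pos': array([0.22866917, 0.47244209, 0.40390513]), 'orientation': array([ 0.15744758,  0.6893525 , -0.158595  ,  0.68909435]), 'force': array([0.60301122, 0.24017942, 0.39189907]), 'wrist_torque': array([ 0.00376134, -0.01953546,  0.00583701]), 'width': 0.08529305232098429}
scene {'fx': 379.0887114863434, 'fy': 379.0887114863434, 'cx': 322.9734886100364, 'cy': 195.5891377298769, 'k1': 0.01207926818121191, 'extrinsics': array([[ 0.50480667,  0.86310784,  0.01466559, -0.36279628],
       [-0.70086127,  0.39987692,  0.59067075,  0.38414787],
       [ 0.50394813, -0.30845308,  0.80677939, -1.40938788],
       [ 0.        ,  0.        ,  0.        ,  1.        ]])}
top {'fx': 479.69635583023495, 'fy': 479.69635583023495, 'cx': 319.3157749702149, 'cy': 195.049658733682, 'k1': -0.1397859205191816, 'extrinsics': array([[-0.0036603 , -0.99999184, -0.00170672,  0.0592119 ],
       [ 0.99081381, -0.00385741,  0.1351781 , -0.60794894],
       [-0.13518358, -0.00119625,  0.99081985, -1.00392535],
       [ 0.        ,  0.        ,  0.        ,  1.        ]])}
wrist {'fx': 279.0299334582525, 'fy': 279.0299334582525, 'cx': 320.5614541943936, 'cy': 200.13402973518717, 'k1': -0.014462143220080638, 'mount': array([[ 1.77829801e-04,  3.16493554e-01, -9.48594644e-01,
         3.05552649e-02],
       [ 9.99999169e-01, -1.26783249e-03, -2.35539129e-04,
         8.25836979e-04],
       [-1.27720572e-03, -9.48593813e-01, -3.16493516e-01,
        -8.08478942e-02],
       [ 0.00000000e+00,  0.00000000e+00,  0.00000000e+00,
         1.00000000e+00]])}
```

View pics/scene0.png

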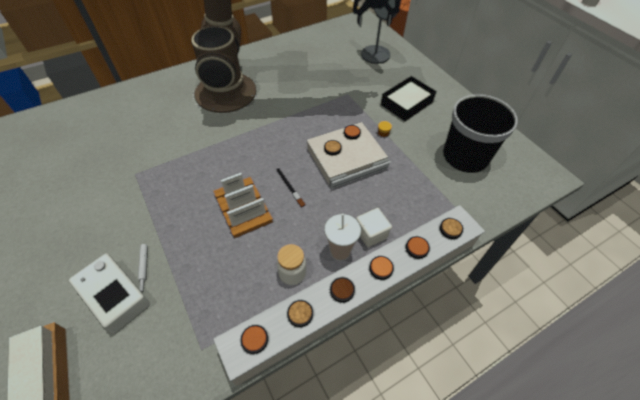

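View pics/top0.png

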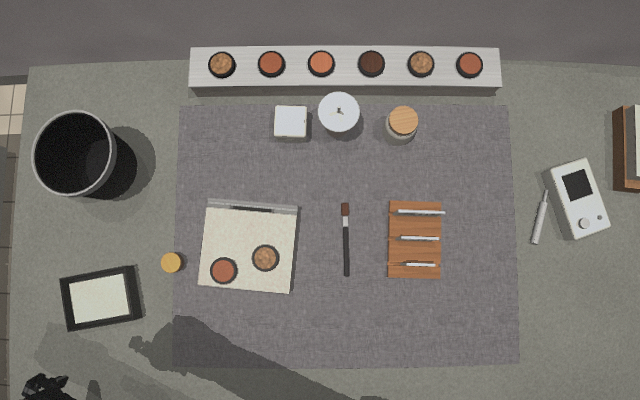

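View pics/wrist0.png

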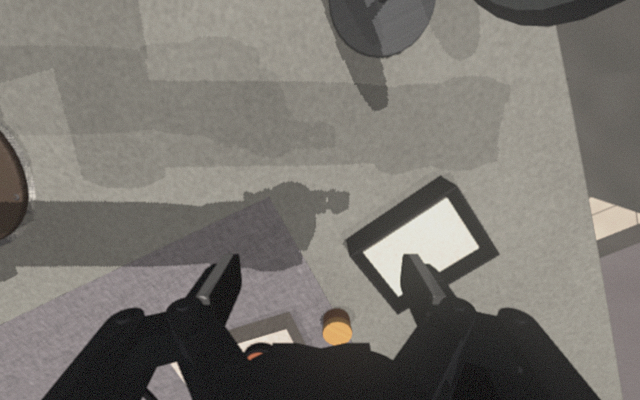

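The top view shows the riser at about (250,248) with its rail on the far side (row ~205), the brush at (346,240), and the rack at (415,240). The three plates sit at rows ~212 (longest), ~238 (middle) and ~264 (shortest). I'll zoom in to measure them.

Run:
```python
import cv2
im=cv2.imread("pics/top0.png")
a=im[190:290,375:455]; cv2.imwrite("pics/z1.png",cv2.resize(a,None,fx=6,fy=6,interpolation=cv2.INTER_CUBIC))
a=im[190:300,190:310]; cv2.imwrite("pics/z2.png",cv2.resize(a,None,fx=5,fy=5,interpolation=cv2.INTER_CUBIC))
```

```text
(no output)
```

View pics/z1.png

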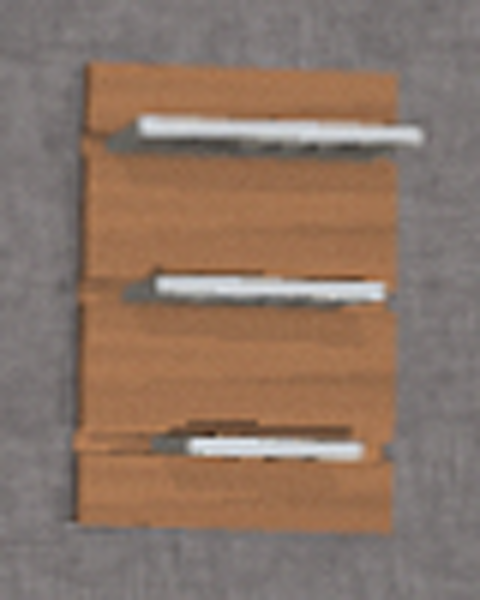

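View pics/z2.png

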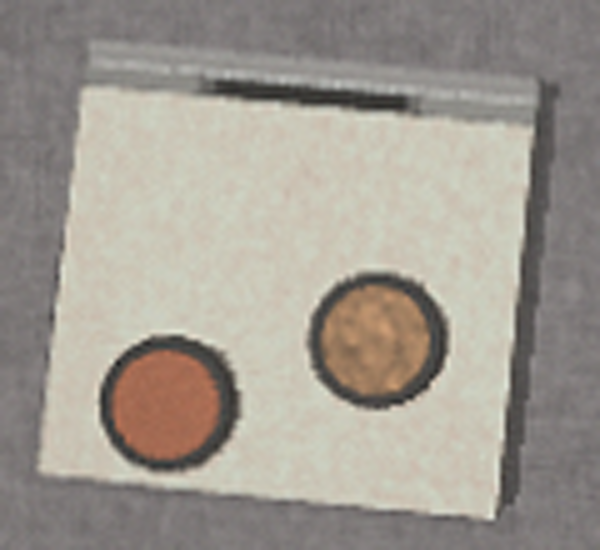

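```bash
cat > h.py <<'E'
import numpy as np, cv2
from scipy.spatial.transform import Rotation as R
from station import telemetry, imaging, r
def cam(name,obs=None):
    c=imaging.camera_info(name)
    if name=="wrist":
        T=np.eye(4);T[:3,:3]=R.from_quat(obs["orientation"]).as_matrix();T[:3,3]=obs["ee_pos"]
        E=np.linalg.inv(T@np.array(c["mount"]))
    else: E=np.array(c["extrinsics"])
    K=np.array([[c["fx"],0,c["cx"]],[0,c["fy"],c["cy"]],[0,0,1]])
    return K,np.array([c["k1"],0,0,0.]),E
def rays(px,C):
    K,d,E=C
    u=cv2.undistortPoints(np.float64(px).reshape(-1,1,2),K,d).reshape(-1,2)
    D=np.c_[u[:,0],-u[:,1],-np.ones(len(u))]
    return -E[:3,:3].T@E[:3,3], D@E[:3,:3]
def onz(px,z,C):
    o,D=rays(px,C)
    return o+D*((z-o[2])/D[:,2])[:,None]
def proj(P,C):
    K,d,E=C
    p=np.atleast_2d(P)@E[:3,:3].T+E[:3,3]
    s=np.c_[p[:,0]/-p[:,2],-p[:,1]/-p[:,2],np.ones(len(p))]
    return cv2.projectPoints(s,np.zeros(3),np.zeros(3),K,d)[0].reshape(-1,2)
E
python3 - <<'E'
from h import *
im=cv2.imread("pics/top0.png");C=cam("top")
print("cam",rays([[320,200]],C)[0])
hsv=cv2.cvtColor(im,cv2.COLOR_BGR2HSV)
m=((hsv[...,1]<40)&(hsv[...,2]>165)).astype(np.uint8)
m2=np.zeros_like(m);m2[195:285,385:455]=m[195:285,385:455]
n,l,s,c=cv2.connectedComponentsWithStats(m2)
for i in range(1,n):
    if s[i,4]<20: continue
    p=np.argwhere(l==i)[:,::-1].astype(np.float32)
    box=cv2.boxPoints(cv2.minAreaRect(p))
    W=onz(p,0.084,C)[:,:2]
    mn=W.mean(0);u,sv,v=np.linalg.svd(W-mn); d=v[0];t=(W-mn)@d
    print(s[i],"cent",mn,"mid",mn+d*(t.max()+t.min())/2,"len",np.ptp(t),"ang of y",np.degrees(np.arctan2(-d[0]*np.sign(d[1]),abs(d[1]))))
# riser corners top
pts=np.array([[80,86],[534,123],[497,520],[38,474]])/5+[190,190]-0.4
w=onz(pts,0.04,C);print("riser top corners",w)
sl=np.array([[208,86],[410,103]])/5+[190,190]-0.4
print("dark slot ends z.03",onz(sl,0.03,C), onz(sl,.02,C))
E
```

```text
cam [0.46686671 0.05566536 1.07699161]
[398 209  47   5 117] cent [ 0.56767779 -0.15658282] mid [ 0.56770432 -0.15600107] len 0.09751166780043893 ang of y -2.611441561790914
[401 236  38   4 104] cent [ 0.51263232 -0.15144097] mid [ 0.51264341 -0.15119992] len 0.07787823432094548 ang of y -2.634146997471424
[407 263  28   3  74] cent [ 0.45743174 -0.14923945] mid [ 0.45734159 -0.15182261] len 0.05654730574301545 ang of y -1.9988631750105978
riser top corners [[0.58331296 0.30639636 0.04      ]
 [0.56657695 0.10682828 0.04      ]
 [0.39613649 0.12245319 0.04      ]
 [0.41470215 0.32125033 0.04      ]]
dark slot ends z.03 [[0.58429985 0.2514829  0.03      ]
 [0.57652734 0.16188811 0.03      ]] [[0.58542147 0.25335319 0.02      ]
 [0.57757473 0.16290266 0.02      ]]
```

```bash
cat >> h.py <<'E'
def target_rot(yaw_deg,flip):
    a=np.radians(yaw_deg); X=np.array([np.cos(a),np.sin(a),0]); x=np.array([0,0,-1.]); y=-X if flip else X
    return np.c_[x,y,np.cross(x,y)]
def delta(pos,Rt,obs=None):
    o=obs or telemetry.get_obs()
    R0=R.from_quat(o["orientation"]).as_matrix()
    rv=np.degrees(R.from_matrix(R0.T@Rt).as_rotvec())
    d=np.array(pos)-o["ee_pos"]
    return rv, R0.T@d*1e3, Rt.T@d*1e3
E
python3 - <<'E'
from h import *
np.set_printoptions(precision=2,suppress=True)
o=telemetry.get_obs();print(R.from_quat(o["orientation"]).as_matrix())
for f in (0,1):
    print(delta([.513,-.151,.36],target_rot(-2.6,f)))
E
```

```text
[[-0.    0.44  0.9 ]
 [-0.    0.9  -0.44]
 [-1.   -0.    0.  ]]
(array([66.77,  0.04,  0.06]), array([  44.63, -437.27,  527.54]), array([ 44.1 , 312.3 , 609.94]))
(array([-113.23,   -0.07,    0.05]), array([  44.63, -437.27,  527.54]), array([  44.1 , -312.3 , -609.94]))
```

Run:
```python
from h import *
np.set_printoptions(precision=2,suppress=True)
print(delta([.575,.16,.26],target_rot(-5,0)))
```

```text
(array([69.17,  0.04,  0.06]), array([ 144.27, -130.21,  447.85]), array([144.1 , 372.23, 281.1 ]))
```

Request:
drive_tool:
  deltas:
    - [0,0,0,0,-16.3,56,150]
    - [0,0,0,0,-16.3,56,150]
    - [0,0,0,0,-16.3,56,150]
    - [0,0,0,0,-16.3,56,150]
    - [0,0,0,0,-16.3,56,150]
    - [0,0,0,0,-16.3,56,150]
    - [0,0,0,0,-16.3,56,150]
    - [0,0,0,0,-16.3,56,150]
    - [0,0,0,0,0,0,150]

```text
t: 1.27
ee_pos: [0.5775, 0.1572, 0.4032]
orientation: [0.159, 0.689, -0.16, 0.688]
force: [0.1, 0.6, -1.0]
width: 0.0351
```

Request:
drive_tool:
  deltas:
    - [9.9,0,0,18,0,0,150]
    - [9.9,0,0,18,0,0,150]
    - [9.9,0,0,18,0,0,150]
    - [9.9,0,0,18,0,0,150]
    - [9.9,0,0,18,0,0,150]
    - [9.9,0,0,18,0,0,150]
    - [9.8,0,0,18,0,0,150]
    - [0,0,0,18,0,0,150]
    - [0,0,0,0,0,0,150]
    - [0,0,0,0,0,0,150]

```text
t: 2.52
ee_pos: [0.575, 0.1604, 0.2614]
orientation: [0.521, 0.478, -0.521, 0.478]
force: [0.9, -1.0, -1.2]
width: 0.0355
```

Run:
```python
from h import *
np.set_printoptions(precision=4,suppress=True)
o=telemetry.get_obs(); im=imaging.snapshot("wrist"); cv2.imwrite("pics/w1.png",im)
np.savez("w1.npz",p=o["ee_pos"],q=o["orientation"]); print(o["t"],o["ee_pos"],o["width"],o["joint_positions"]); print(delta([.575,.16,.26],target_rot(-5,0)))
```

```text
2.525 [0.575  0.1604 0.2614] 0.03550192191938955 [ 0.2721  0.2952 -0.145   1.1302  0.0001  1.9299]
(array([ 0.0036, -0.0304, -0.0647]), array([ 1.7032, -0.1633,  0.3917]), array([ 1.7035, -0.1613,  0.3908]))
```

View pics/w1.png

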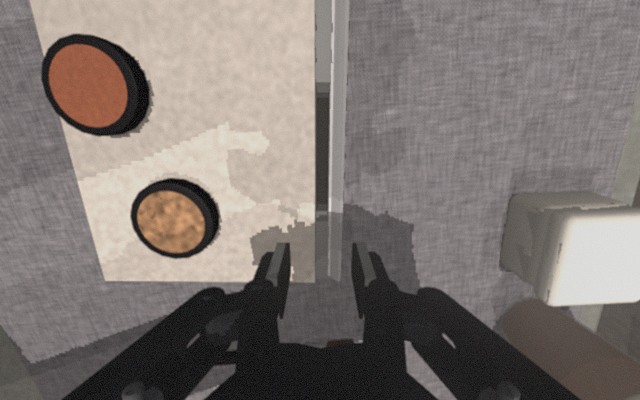

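Run:
```python
import cv2
im=cv2.imread("pics/w1.png")
a=im[70:290,290:370]
a=cv2.resize(a,None,fx=6,fy=2.7,interpolation=cv2.INTER_CUBIC);cv2.imwrite("pics/z3.png",cv2.convertScaleAbs(a,alpha=1.3,beta=10))
g=cv2.cvtColor(im,cv2.COLOR_BGR2GRAY)
for r0 in (100,130,160,190,230,260): print(r0,g[r0-2:r0+3,308:352].mean(0).astype(int))
for c in (319,322,325): print(c,g[75:290:1,c-1:c+2].mean(1).astype(int))
```

```text
100 [191 194 190 190 192 190 165 111  69  55  55  60  60  59  61  59  62  59
  58  56  63 106 168 199 195 156 140 140 140 142 142 144 143 146 144 152
 155 146 111 108 115 118 116 119]
130 [186 186 188 190 190 191 168 112  70  58  59  58  62  60  60  59  59  59
  59  55  70 131 189 194 171 149 140 139 142 142 144 145 143 143 149 151
 144 113 107 112 113 119 120 118]
160 [194 195 193 192 194 193 173 114  68  58  60  57  58  56  59  59  57  58
  55  57  98 161 191 186 155 140 141 141 142 141 144 146 142 145 152 149
 131 120 120 119 118 116 115 117]
190 [190 191 193 194 196 198 181 117  66  55  57  59  56  61  57  57  60  57
  57  62 118 180 188 169 145 140 142 142 140 143 144 143 146 150 147 131
 133 135 132 124 122 128 129 129]
230 [127 126 125 125 125 125 115  88  87  91  92  92  92  91  92  91  92  88
  89  91 100 123 125 106 100 103 103 101 102 104 100 104 105 103  88  83
  79  80  78  78  79  76  75  76]
260 [125 125 126 123 121 120 110  85  87  92  93  93  94  96  96  94  95  94
  93  98 116 131 119 105 106 106 107 106 106 107 112 116 114  96  86  85
  86  84  89  87  88  88  82  
[... 1934 characters left out ...]
60  57  62  57  59  60  59  59  61  60  62  57
  60  58  60  60  60  59  60  57  59  60  58  59  57  58  58  57  59  57
  56  58  59  60  60  57  59  60  56  60  57  56  55  59  56  57  56  58
  57  58  59  57  57  59  56  56  57  56  58  57  55  56  52  57  58  57
  53  57  55  54  57  56  61  58  59  57  56  58  59  60  53  58  58  55
  53  58  58  70  72  73  72  72  70  84 102 115 115 101  89  79  77  74
  80  77  86  94  91  91  91  94  90  89  91  86  92  91  91  90  87  92
  90  91  90  91  90  89  87  89  90  88  86  87  88  86  88  84  89  87
  85  93  93  95  94  94  92  97  94  95  94  90  94  92  92  94  95  92
  94  91  91  92  92  87  86  83  86  87  87  91  94  92  86  86  86]
```

View pics/z3.png

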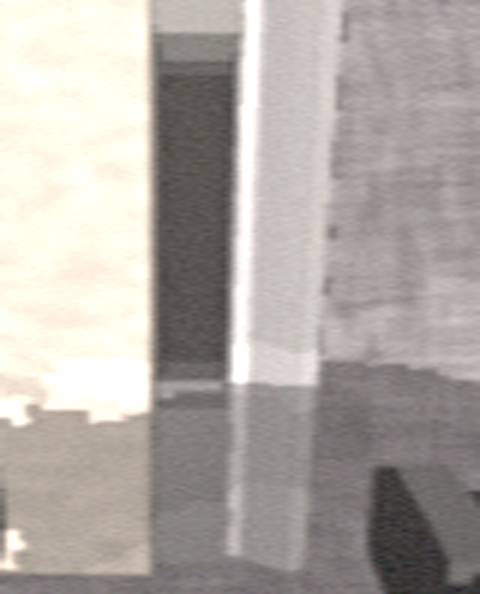

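Run:
```python
from h import *
np.set_printoptions(precision=4,suppress=True)
d=np.load("w1.npz");o=dict(ee_pos=d["p"],orientation=d["q"]);C=cam("wrist",o)
print("cam",rays([[320,200]],C)[0])
a=np.radians(-5);ex=np.array([np.cos(a),np.sin(a)]);ey=np.array([-ex[1],ex[0]])
rot=lambda W:np.c_[W[:,:2]@ex,W[:,:2]@ey]*1e3
im=cv2.imread("pics/w1.png");g=cv2.GaussianBlur(cv2.cvtColor(im,cv2.COLOR_BGR2GRAY),(1,5),0).astype(float)
rows=np.arange(105,200,5)
def cross(r,c0,c1,lev):
    s=g[r,c0:c1];i=np.argmax((s[:-1]-lev)*(s[1:]-lev)<=0);return c0+i+(lev-s[i])/(s[i+1]-s[i])
F=np.array([[cross(r,308,320,125),r] for r in rows]);L=np.array([[cross(r,322,336,125),r] for r in rows])
for n,P,zs in(("face",F,(.04,.03)),("lip",L,(.03,.037,.02))):
    for z in zs:
        W=onz(P,z,C);s=np.polyfit(W[:,1],W[:,0],1);print(n,z,rot(W)[[0,9,-1]].tolist(),"yaw",-np.degrees(np.arctan(s[0])))
for z in (.012,.02,.03): print("ends",z,rot(onz([[321,97.5],[321,204.5]],z,C))[:,1].tolist(), )
print("upper",[rot(onz([[321,y] for y in (81.5,92,98,204,210,215)],z,C))[:,1].tolist() for z in(.02,.03,.034)])
print("top slot est", rot(onz((np.array([[208,86],[410,103]])/5+[190,190]-0.4),.03,cam("top"))))
```

```text
cam [0.5828 0.242  0.2309]
face 0.04 [[555.8566795445427, 293.2526588231532], [555.7549976545919, 264.1942638485928], [555.6058390713657, 232.1056249494849]] yaw -5.227986749788016
face 0.03 [[555.6640279906112, 293.3252627474182], [555.5570186034568, 262.74438901040446], [555.4000450402427, 228.97450545608777]] yaw -5.227986749787891
lip 0.03 [[565.5649027101706, 293.3405929699916], [565.4959726480531, 262.75875094299107], [565.3644694408924, 228.9878572153417]] yaw -5.183648622748958
lip 0.037 [[565.3547160063426, 293.2892359689182], [565.2881881381455, 263.7731628202777], [565.1612677819942, 231.17917555554055]] yaw -5.183648622748718
lip 0.02 [[565.8651694299245, 293.4139601143821], [565.7928076622068, 261.30959111829577], [565.654757525033, 225.85740244362916]] yaw -5.183648622748665
ends 0.012 [298.7175407402577, 215.0727531121441]
ends 0.02 [298.4671325256613, 217.87978328185704]
ends 0.03 [298.15412225741585, 221.3885709939982]
upper [[309.0156116522518, 302.1313488176966, 298.1319993320295, 218.30379761305647, 213.18169261965298, 208.85589892986513], [308.2023472299679, 301.6445656861419, 297.8348825182108, 221.79247674575137, 216.91328395510436, 212.7926379683038], [307.8770414610544, 301.44985243351994, 297.71603579268333, 223.18794839882935, 218.40592048928488, 214.36733358367925]]
top slot est [[560.1582 301.451 ]
 [560.224  211.5197]]
```

Run:
```python
from h import *
np.set_printoptions(precision=4,suppress=True)
d=np.load("w1.npz");o=dict(ee_pos=d["p"],orientation=d["q"]);C=cam("wrist",o)
a=np.radians(-5.2);ex=np.array([np.cos(a),np.sin(a)]);ey=np.array([-ex[1],ex[0]])
rot=lambda W:np.c_[W[:,:2]@ex,W[:,:2]@ey]*1e3
g=cv2.cvtColor(cv2.imread("pics/w1.png"),cv2.COLOR_BGR2GRAY).astype(int)
print(g[270:292,300:312].mean(1).astype(int))
print("u of slot",rot(onz([[314.6,150]],.04,C)),rot(onz([[328.6,150]],.03,C)))
print("slant top",rot(onz([[321,81.8],[321,225.7]],.034,C))[:,1])
print("wall",[ (z,rot(onz([[321,91.8],[321,210]],z,C))[:,1].tolist()) for z in (.02,.024,.028)])
print("strip", [(z,rot(onz([[321,97.5],[321,204.3]],z,C))[:,1].tolist()) for z in (.018,.02)])
print("white end",rot(onz([[305,281.5]],.04,C)))
# top camera
im=cv2.imread("pics/top0.png");T=cam("top");hsv=cv2.cvtColor(im,cv2.COLOR_BGR2HSV)
m=((hsv[...,2]>185)&(hsv[...,1]<60)).astype(np.uint8);m[:,:190]=0;m[:,310:]=0;m[:205]=0;m[300:]=0
cs=max(cv2.findContours(m,cv2.RETR_EXTERNAL,cv2.CHAIN_APPROX_NONE)[0],key=cv2.contourArea)
W=rot(onz(cs.reshape(-1,2),.04,T))
h=cv2.convexHull(W.astype(np.float32)); print(cv2.minAreaRect(h), W.min(0),W.max(0))
b=cv2.boxPoints(cv2.minAreaRect(h));print(b,b.mean(0))
```

```text
[122 122 121 122 122 124 124 124 126 129 130 129 113  90  86  85  88  87
  86  87  85  82]
u of slot [[554.6885 266.1319]] [[564.5156 264.7308]]
slant top [309.6478 207.5101]
wall [(0.02, [304.2165244901538, 215.13554715658304]), (0.024, [304.01927277041216, 216.6281363483936]), (0.028, [303.82202105067057, 218.1207255402042])]
strip [(0.018, [300.4824913754744, 219.30311601986614]), (0.02, [300.4198761871367, 220.0032412268009])]
white end [[546.8214 161.5285]]
((468.4380798339844, 257.8201904296875), (198.425048828125, 168.17929077148438), 89.78556823730469) [384.1672 158.3812] [552.5612 357.1081]
[[383.9777 158.9231]
 [552.1559 158.2937]
 [552.8984 356.7173]
 [384.7203 357.3467]] [468.438  257.8202]
```

Run:
```python
from h import *
np.set_printoptions(precision=2,suppress=True)
print(delta([.513,-.19,.31],target_rot(-2.6,0)))
```

```text
(array([-2.4 , -0.03, -0.07]), array([-48.52, -31.39, 354.43]), array([-48.3 , -46.24, 352.84]))
```

Request:
drive_tool:
  deltas:
    - [0,0,0,-30,-5,5,150]
    - [-2.4,0,0,-18.5,-5,30,150]
    - [0,0,0,0,-6,55,150]
    - [0,0,0,0,-6,55,150]
    - [0,0,0,0,-6,55,150]
    - [0,0,0,0,-6,55,150]
    - [0,0,0,0,-6,55,150]
    - [0,0,0,0,-6,42,150]
    - [0,0,0,0,0,0,150]
    - [0,0,0,0,0,0,150]

```text
t: 3.82
ee_pos: [0.5117, -0.1889, 0.3099]
orientation: [0.512, 0.488, -0.511, 0.489]
force: [-0.1, 0.3, 0.4]
width: 0.0351
```

Run:
```python
from h import *
np.set_printoptions(precision=4,suppress=True)
o=telemetry.get_obs(); im=imaging.snapshot("wrist"); cv2.imwrite("pics/w2.png",im)
np.savez("w2.npz",p=o["ee_pos"],q=o["orientation"]); print(o["t"],o["ee_pos"],o["width"],o["joint_positions"]); print(delta([.513,-.151,.219],target_rot(-2.6,0)))
```

```text
3.825 [ 0.5117 -0.1889  0.3099] 0.035111495774896494 [-0.3537  0.1799 -0.184   1.206   0.0004  1.2634]
(array([ 0.0107, -0.0051, -0.0438]), array([ 90.7151,  -0.576 , -37.3925]), array([ 90.7122,  -0.5136, -37.4005]))
```

View pics/w2.png

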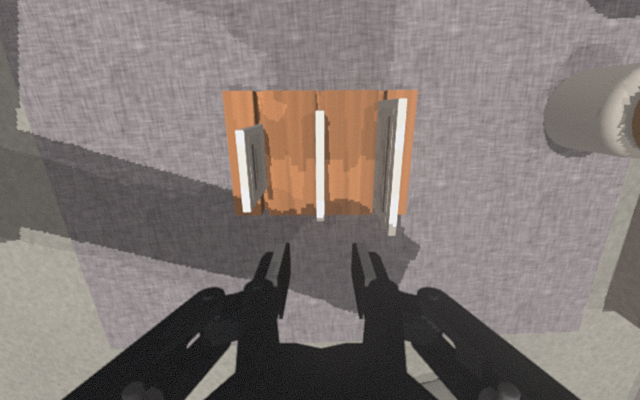

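Run:
```python
from h import *
np.set_printoptions(precision=4,suppress=True)
d=np.load("w2.npz");o=dict(ee_pos=d["p"],orientation=d["q"]);C=cam("wrist",o)
im=cv2.imread("pics/w2.png");g=cv2.cvtColor(im,cv2.COLOR_BGR2GRAY).astype(float)
print(g[104:118,318:323].mean(1).astype(int)); print(g[208:228,318:323].mean(1).astype(int)); print(g[130:200:15,310:330].astype(int))
rows=np.arange(118,210,4)
def cr(s,c0,lev=160):
    i=np.argmax((s[:-1]-lev)*(s[1:]-lev)<=0);return c0+i+(lev-s[i])/(s[i+1]-s[i])
L=np.array([[cr(g[r,310:320],310),r] for r in rows]);Rr=np.array([[cr(g[r,320:330],320),r] for r in rows])
for P in(L,Rr):
    W=onz(P,.084,C);s=np.polyfit(W[:,1],W[:,0],1);print(W[[0,-1],:2],"yaw",-np.degrees(np.arctan(s[0])),"x at -.151",np.polyval(s,-.151))
print(onz([[320,110.5],[320,217.5],[320,221]],.084,C))
```

```text
[136 137 139 139 136 138 176 230 237 235 235 235 235 236]
[236 237 237 237 237 237 237 237 237 224 179 165 156 122  99  98  99  96
  98  98]
[[124 126 122 116 118 170 232 238 235 234 235 235 237 227 158  93  86  93
  121 137]
 [120 125 118 115 116 154 226 237 236 234 234 235 235 228 148  92  88  87
   97 131]
 [143 141 140 136 124 144 216 235 236 234 233 234 235 226 152 109 104 108
  107 118]
 [144 144 143 140 134 164 222 234 234 233 232 235 235 226 154 112 106 104
  115 147]
 [144 140 145 137 133 149 208 233 233 230 232 232 236 227 150 106 108 105
  116 148]]
[[ 0.5124 -0.1138]
 [ 0.5095 -0.1766]] yaw -2.6993524136884437 x at -.151 0.5106458967711073
[[ 0.5184 -0.1141]
 [ 0.5161 -0.1769]] yaw -2.2710328926066374 x at -.151 0.5169509290157266
[[ 0.5161 -0.1092  0.084 ]
 [ 0.5126 -0.186   0.084 ]
 [ 0.5124 -0.1888  0.084 ]]
```

Request:
drive_tool:
  deltas:
    - [0,0,0,0,0,-39,150]
    - [0,0,0,30,0,0,150]
    - [0,0,0,30,0,0,150]
    - [0,0,0,15,0,0,150]
    - [0,0,0,0,0,0,150]
    - [0,0,0,0,0,0,150]

```text
t: 4.62
ee_pos: [0.5139, -0.15, 0.2353]
orientation: [0.512, 0.488, -0.511, 0.489]
force: [0.1, 0.3, -0.6]
width: 0.0349
```

Run:
```python
from h import *
np.set_printoptions(precision=4,suppress=True)
o=telemetry.get_obs(); im=imaging.snapshot("wrist"); cv2.imwrite("pics/w3.png",im)
print(o["t"],o["ee_pos"],o["width"],o["force"]); print(delta([.5134,-.150,.219],target_rot(-2.6,0)))
```

```text
4.625 [ 0.5139 -0.15    0.2353] 0.034853322790550305 [ 0.1249  0.2911 -0.5694]
(array([-0.0181,  0.0264, -0.1098]), array([16.4737, -0.609 , -0.0883]), array([16.4749, -0.5774, -0.0809]))
```

View pics/w3.png

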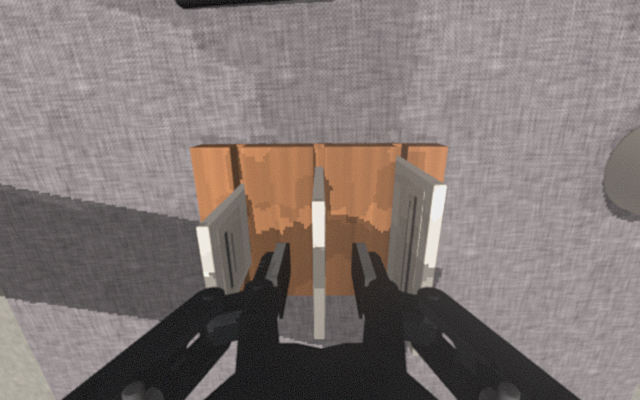

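The middle plate is at col ~319, midway between the fingertips (288 and 353), and the neighbours are clear. I'll descend and close.

Request:
drive_tool:
  deltas:
    - [0,0,0,16,0,0,150]
    - [0,0,0,0,0,0,150]
    - [0,0,0,0,0,0,255]
    - [0,0,0,0,0,0,255]
    - [0,0,0,0,0,0,255]
    - [0,0,0,0,0,0,255]
    - [0,0,0,0,0,0,255]

```text
t: 5.55
ee_pos: [0.5135, -0.1501, 0.2184]
orientation: [0.511, 0.488, -0.511, 0.489]
force: [0.3, 0.5, 1.3]
width: 0.0054
```

Request:
drive_tool:
  deltas:
    - [0,0,0,-8,0,0,255]
    - [0,0,0,-12,0,0,255]
    - [0,0,0,-25,0,0,255]
    - [0,0,0,-40,0,0,255]
    - [0,0,0,-25,0,0,255]
    - [0,0,0,0,0,0,255]
    - [0,0,0,0,0,0,255]

```text
t: 6.42
ee_pos: [0.5132, -0.15, 0.3278]
orientation: [-0.511, -0.489, 0.511, -0.488]
force: [-0.4, 0.3, 0.1]
width: 0.0057
```

Run:
```python
from h import *
np.set_printoptions(precision=4,suppress=True)
o=telemetry.get_obs(); im=imaging.snapshot("wrist"); cv2.imwrite("pics/w4.png",im); cv2.imwrite("pics/s4.png",imaging.snapshot("scene"))
np.savez("w4.npz",p=o["ee_pos"],q=o["orientation"])
print(o["t"],o["ee_pos"],o["width"],o["force"])
```

```text
6.425 [ 0.5132 -0.15    0.3278] 0.00566411505121343 [-0.3672  0.3175  0.0842]
```

View pics/w4.png

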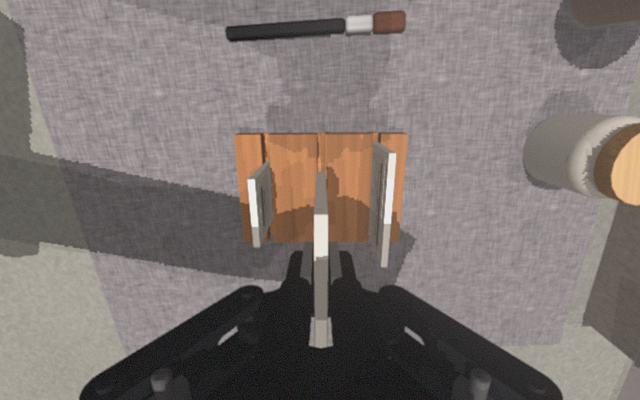

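View pics/s4.png

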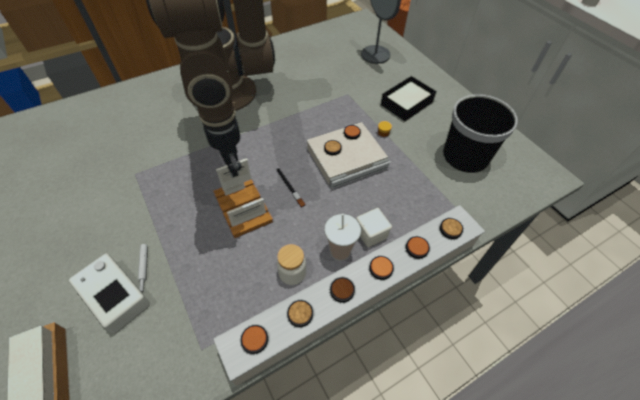

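Run:
```python
import cv2
im=cv2.imread("pics/w4.png")
a=im[160:350,285:360];cv2.imwrite("pics/z4.png",cv2.resize(a,None,fx=5,fy=3.1,interpolation=cv2.INTER_CUBIC))
g=cv2.cvtColor(im,cv2.COLOR_BGR2GRAY)
for r in range(164,348,6): print(r,g[r,310:334])
```

```text
164 [151 150 149 144 141 145 127 126 158 169 166 140 133 137 128 134 134 141
 150 149 153 149 147 152]
170 [147 149 147 150 146 143 131 119 139 154 151 131 126 118 121 138 126 101
 100 103 105 102  96 109]
176 [148 151 149 148 143 139 129 129 126 129 128 123 130 124 125 126 126 102
  98 103 104 103 105 100]
182 [149 146 145 145 142 133 126 128 126 129 126 127 130 130 128 121  96  90
 102 104 106 100 105 104]
188 [148 152 151 147 142 130 126 127 126 125 129 127 126 130 128 122 100  96
 103 104 105 102 104 100]
194 [148 149 152 148 143 130 126 125 128 133 129 129 129 127 126 126 123 106
 103 101 102 103 101 104]
200 [140 139 142 133 127 126 125 130 127 129 128 126 127 129 126 129 121 109
 102  99 102  97 100 105]
206 [120 127 126 121 125 127 131 133 129 128 131 126 128 128 125 129 124 116
  92  94  96  93  90  93]
212 [ 96  91  92 100 120 125 127 125 127 125 123 123 124 123 126 126 125 120
  99  94  91  91  97  92]
218 [ 97  87  82 128 210 232 229 229 229 230 227 229 228 228 228 230 230 212
 135  87  93  93  92  95]
224 [ 99 102  96 124 208 231 229 229 228 230 228 228 229 229 229 230 2
[... 1392 characters left out ...]
  81 115 126 122 120 121 121 123 123 119 123 121 114  90
  52  31  39  37  26  38]
314 [ 38  52  49  47  83 112 122 118 120 124 117 119 119 122 120 120 117  81
  45  36  40  37  21  37]
320 [ 52 112 143 148 130 139 143 143 145 146 145 146 145 140 146 146 137 126
 141 144 120  65  36  34]
326 [100 136 141 140 130 141 155 156 156 156 157 158 153 157 157 156 143 127
 135 144 146 103  52  37]
332 [116 146 151 139 127 142 156 155 157 156 157 154 159 150 159 159 144 122
 130 143 141 103  53  29]
338 [124 139 143 134 131 143 157 158 158 155 156 157 156 156 157 155 142 133
 143 142 148 135  86  42]
344 [151 151 150 143 131 142 157 155 156 156 157 154 153 159 156 154 144 138
 147 149 145 137 119  72]
```

View pics/z4.png

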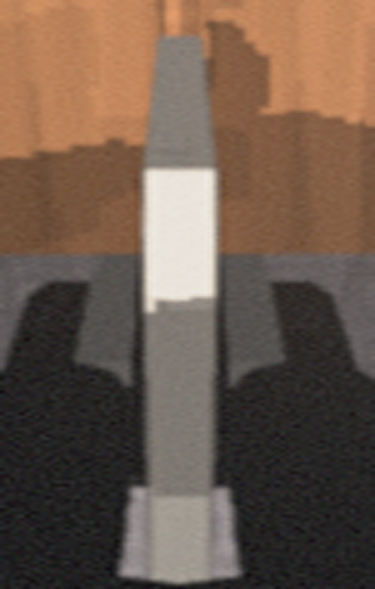

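Run:
```python
from h import *
np.set_printoptions(precision=4,suppress=True)
C=cam("wrist",dict(ee_pos=np.zeros(3),orientation=[0,0,0,1]))
def onx(px,x):
    o,D=rays(px,C); return o+D*((x-o[0])/D[:,0])[:,None]
for x in (.132,.135,.138): print("top",onx([[313.3,213.7],[327.8,213.7],[313.4,255],[327.6,255]],x))
for x in (.212,.215,.218): print("bot",onx([[315.8,172.3],[325.2,172.3]],x))
d=np.load("w4.npz");print(R.from_quat(d["q"]).as_matrix())
```

```text
top [[ 0.132  -0.002  -0.0425]
 [ 0.132   0.0036 -0.0425]
 [ 0.132  -0.0021 -0.0243]
 [ 0.132   0.0037 -0.0243]]
top [[ 0.135  -0.0021 -0.0413]
 [ 0.135   0.0037 -0.0413]
 [ 0.135  -0.0022 -0.0226]
 [ 0.135   0.0038 -0.0226]]
top [[ 0.138  -0.0022 -0.0401]
 [ 0.138   0.0038 -0.0401]
 [ 0.138  -0.0023 -0.0209]
 [ 0.138   0.0039 -0.0209]]
bot [[ 0.212  -0.0023 -0.0408]
 [ 0.212   0.0039 -0.0408]]
bot [[ 0.215  -0.0024 -0.0401]
 [ 0.215   0.004  -0.0401]]
bot [[ 0.218  -0.0024 -0.0395]
 [ 0.218   0.004  -0.0395]]
[[-0.0004  0.9989 -0.0459]
 [ 0.0001 -0.0459 -0.9989]
 [-1.     -0.0004 -0.0001]]
```

Run:
```python
from h import *
np.set_printoptions(precision=2,suppress=True)
print(delta([.580,.2074,.29],target_rot(-5.2,0)))
```

```text
(array([ 2.57, -0.03,  0.11]), array([  37.1 ,   50.56, -360.02]), array([  37.01,   34.28, -361.94]))
```

Request:
drive_tool:
  deltas:
    - [2.6,0,0,0,0,-10,255]
    - [0,0,0,0,5,-50,255]
    - [0,0,0,0,5,-50,255]
    - [0,0,0,0,5,-50,255]
    - [0,0,0,0,5,-50,255]
    - [0,0,0,0,5,-50,255]
    - [0,0,0,5,5,-50,255]
    - [0,0,0,12,4,-40,255]
    - [0,0,0,10,0,-12,255]
    - [0,0,0,10,0,0,255]

```text
t: 7.78
ee_pos: [0.5795, 0.2077, 0.2896]
orientation: [-0.521, -0.477, 0.523, -0.477]
force: [-0.8, -0.9, -0.3]
width: 0.0052
```

Request:
drive_tool:
  deltas:
    - [0,0,0,0,0,0,255]
    - [0,0,0,0,0,0,255]

```text
t: 8.02
ee_pos: [0.5799, 0.2062, 0.2916]
orientation: [0.523, 0.476, -0.523, 0.476]
force: [1.1, -0.0, -0.1]
width: 0.0052
```

Run:
```python
from h import *
np.set_printoptions(precision=4,suppress=True)
o=telemetry.get_obs(); im=imaging.snapshot("wrist"); cv2.imwrite("pics/w5.png",im)
np.savez("w5.npz",p=o["ee_pos"],q=o["orientation"])
print(o["t"],o["ee_pos"],o["width"],o["force"]); print(delta([.580,.2074,.29],target_rot(-5.2,0)))
```

```text
8.025 [0.5799 0.2062 0.2916] 0.005167397202817212 [ 1.1142 -0.022  -0.1001]
(array([-0.114 , -0.0131, -0.0465]), array([ 1.8726, -0.0447, -1.1082]), array([ 1.8724, -0.041 , -1.1087]))
```

View pics/w5.png

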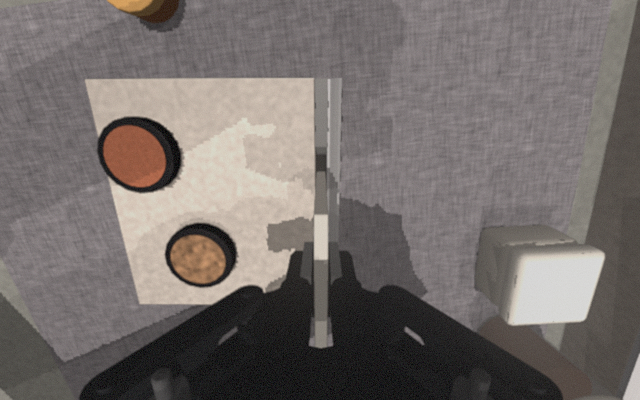

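Run:
```python
from h import *
np.set_printoptions(precision=4,suppress=True)
im=cv2.imread("pics/w5.png")
a=im[70:225,295:360];cv2.imwrite("pics/z5.png",cv2.resize(a,None,fx=7,fy=3.8,interpolation=cv2.INTER_CUBIC))
g=cv2.cvtColor(im,cv2.COLOR_BGR2GRAY)
for r in range(100,176,5): print(r,g[r,310:346])
print(g[70:85,300:312].mean(1).astype(int));print(g[132:180,319:323].mean(1).astype(int)); print(g[205:220,318:324].mean(1).astype(int))
```

```text
100 [192 191 193 176 122 118 130 134 132 132 131 135 131 130 131 128 129 133
 170 183 151 138 133 135 135 141 142 139 143 149 147 129 112 111 111 107]
105 [190 189 189 174 122  94 123 132 130 126 130 131 129 125 130 129 130 122
 133 173 155 139 135 133 137 140 137 139 146 154 146 115 117 120 120 114]
110 [188 191 192 180 133 124 129 128 135 132 125 133 128 129 132 130 129 153
 184 184 146 134 136 138 139 137 144 143 147 152 142 110 108 115 112 114]
115 [186 184 182 172 136 126 128 127 127 129 127 133 129 130 123 132 128 151
 185 184 150 136 134 136 134 136 138 142 144 151 144 109 101 119 118 114]
120 [182 182 185 171 130 120 128 128 126 127 129 129 127 126 124 127 124 134
 177 173 147 135 134 138 139 143 140 139 145 153 144  95  80  95 111 111]
125 [193 192 191 180 134 113 123 129 132 126 127 132 123 130 128 128 126 134
 179 175 146 136 138 134 139 136 134 137 142 150 143 126 115 115 118 118]
130 [189 185 187 180 131  99 119 125 128 129 125 125 125 126 128 126 125 119
 134 159 145 136 137 138 139 142 137 140 151 150 132 112 117 124 115 123]
135 [185 184 186 177 140 125 123 127 128 12
[... 935 characters left out ...]
 155
 182 163 144 138 138 139 141 142 142 141 149 147 129 125 121 126 128 126]
170 [175 175 176 177 155 109  60  61  65  64  61  65  59  60  57  54  72 102
 112 112 133 139 140 140 136 137 142 141 148 143 116 114 124 130 133 134]
175 [171 164 166 172 145 106  94 113 110 114 112 112 113 114 110  84  83 105
 112 101  95  97 101 130 137 140 140 148 145 132  99 113 121 123 126 128]
[112 111 109 111 110 108 102 123 177 190 188 186 185 187 187]
[128 125 127 124 127 126 125 125 125 127 124 125 125 123 115 100  92  95
  94  95  93  84  71  59  58  59  58  58  60  59  59  59  58  59  61  60
  63  58  62  90 108 113 115 112 113 111 113 112]
[113 112 113 112 112 112 111 110 119 150 189 203 205 206 205]
```

View pics/z5.png

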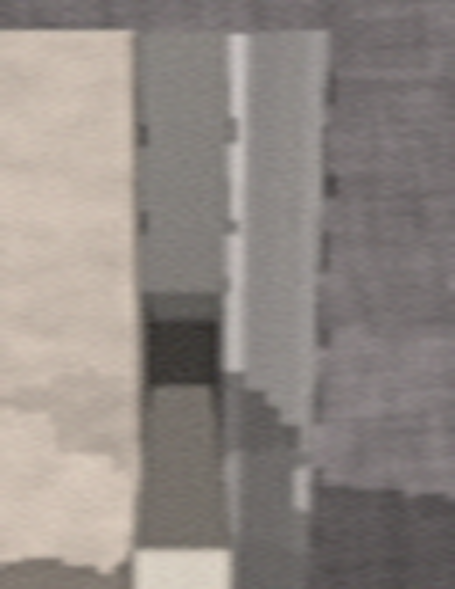

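Run:
```python
from h import *
np.set_printoptions(precision=4,suppress=True)
d=np.load("w5.npz");o=dict(ee_pos=d["p"],orientation=d["q"]);C=cam("wrist",o)
T=cam("wrist",dict(ee_pos=np.zeros(3),orientation=[0,0,0,1]));o5=d["p"]
Rt=R.from_quat(d["q"]).as_matrix()
tool=lambda W:(W-o5)@Rt*1e3
print("tool-frame of face .04, lip .03", tool(onz([[314.6,155]],.04,C)),tool(onz([[314.5,165]],.04,C)),tool(onz([[326.4,155]],.03,C)),tool(onz([[326.4,165]],.03,C)))
print("riser end", tool(onz([[305,77.7]],.04,C)), "slant top",tool(onz([[321,146.8]],.034,C)),"strip start",tool(onz([[321,154]],.02,C)))
def onx(px,x):
    oo,D=rays(px,T); return (oo+D*((x-oo[0])/D[:,0])[:,None])*1e3
print("plate bottom",onx([[315.8,171.0],[325.2,171]],.215),"top",onx([[313.6,214],[327.9,214]],.135))
g=cv2.cvtColor(cv2.imread("pics/w5.png"),cv2.COLOR_BGR2GRAY); 
for r in (173,176,180,190,200,220,230): print(r,g[r,308:334])
```

```text
tool-frame of face .04, lip .03 [[251.5896  -3.9176 -45.8819]] [[251.5898  -4.041  -37.8588]] [[261.5928   5.6478 -44.2627]] [[261.5931   5.7134 -35.8766]]
riser end [[ 251.5852  -10.628  -102.4128]] slant top [[257.591    1.1547 -51.5314]] strip start [[271.5913   1.1914 -43.4905]]
plate bottom [[215.      -2.397  -41.0659]
 [215.       3.9338 -41.0738]] top [[135.      -1.9924 -41.2114]
 [135.       3.7457 -41.2185]]
173 [179 170 168 174 172 170 149 106  90 114 120 111 115 114 113 114 111  78
  74 109 110 101 100  98 105 131]
176 [166 171 166 164 166 166 151 100  95 112 114 117 114 114 107 113 109  89
  81 108 111 102  96  97  98 117]
180 [168 169 174 173 179 176 157 113 105 113 112 116 115 113 117 114 114 102
  89 111 115 105  98  92  91  95]
190 [193 194 188 169 171 174 169 128 106 115 113 115 114 112 114 114 114 105
 103 128 136 120 107 106 112 107]
200 [195 196 193 194 192 187 148 114 114 112 108 111 110 109 113 114 113 115
 111 125 136 116 104 106 109 106]
220 [129 164 165 138 108 126 175 205 211 207 209 208 207 202 206 206 207 211
 204 181 128 100  99 102 101 104]
230 [118 114 124 119 123 136 177 204 207 202 206 204 207 205 207 202 206 203
 206 181 136 105 100 101  94 102]
```

Request:
drive_tool:
  deltas:
    - [0,0,0,15,0,-1.1,255]
    - [0,0,0,12,0,0,255]
    - [0,0,0,8,0,0,255]
    - [0,0,0,4,0,0,255]
    - [0,0,0,0,0,0,255]
    - [0,0,0,0,0,0,255]

```text
t: 8.82
ee_pos: [0.58, 0.2086, 0.2526]
orientation: [0.522, 0.477, -0.522, 0.477]
force: [0.3, -0.0, -0.5]
width: 0.0052
```

Run:
```python
from h import *
np.set_printoptions(precision=4,suppress=True)
o=telemetry.get_obs(); im=imaging.snapshot("wrist"); cv2.imwrite("pics/w6.png",im)
np.savez("w6.npz",p=o["ee_pos"],q=o["orientation"])
print(o["t"],o["ee_pos"],o["width"],o["force"]); print(delta([.580,.2074,.250],target_rot(-5.2,0)))
a=im[110:250,285:360];cv2.imwrite("pics/z6.png",cv2.resize(a,None,fx=7,fy=4,interpolation=cv2.INTER_CUBIC))
```

```text
8.825 [0.58   0.2086 0.2526] 0.005236737526651305 [ 0.2908 -0.0421 -0.4778]
(array([-0.0252, -0.018 , -0.0424]), array([2.6569, 0.0231, 1.1724]), array([2.6572, 0.0246, 1.1716]))
```

View pics/z6.png

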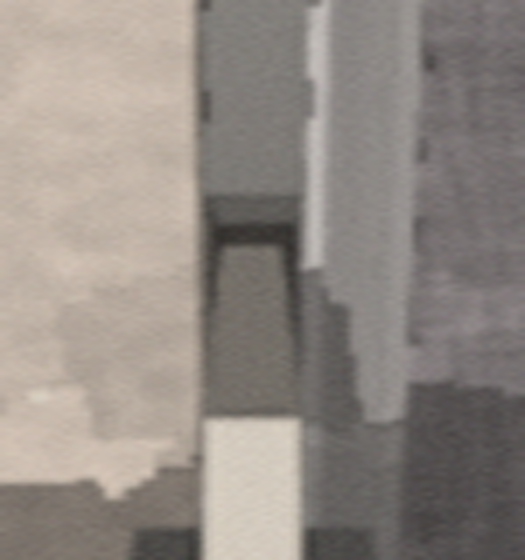

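Run:
```python
from h import *
np.set_printoptions(precision=1,suppress=True)
o=telemetry.get_obs();print(o["t"],o["ee_pos"]*1e3)
d=np.load("w6.npz");o5=d["p"];C=cam("wrist",dict(ee_pos=o5,orientation=d["q"]))
Rt=R.from_quat(d["q"]).as_matrix()
tool=lambda W:(W-o5)@Rt*1e3
g=cv2.cvtColor(cv2.imread("pics/w6.png"),cv2.COLOR_BGR2GRAY)
print(g[40:215,318:322].mean(1).astype(int)); print(g[20:70,300:310].mean(1).astype(int))
for r in (150,158,164,168,175,185,200): print(r,g[r,308:336])
for r in (159.5,165,169.5): print(r,"slant top .034",tool(onz([[320,r]],.034,C)),"strip .02",tool(onz([[320,r]],.02,C)))
```

```text
8.875 [580.1 208.6 252.7]
[104 105 108 109 106 108 106 104  99  99  99 106 113 119 116 115 110 110
 112 112 109 109 111 114 113 112 114 111 113 112 111 112 112 117 119 122
 125 129 130 130 131 129 129 132 129 131 129 130 130 128 129 127 129 130
 128 130 129 130 128 128 129 130 127 128 126 128 128 127 128 128 127 127
 129 127 128 127 125 128 126 124 127 126 125 127 126 127 127 127 124 127
 126 124 125 124 123 124 125 122 123 124 123 125 123 122 125 123 123 123
 123 121 123 122 121 121 122 121 122 119 107  96  91  94  91  94  91  80
  63  56  57  57  62  86 110 115 109 112 111 112 113 110 110 111 113 110
 112 112 112 111 111 112 111 111 111 112 111 113 111 112 111 110 110 111
 112 111 111 111 109 111 112 110 110 110 101 104 147]
[110 113 114 113 117 118 119 114 109 104 104 106 109 107 106 104 105 106
 107 104 103 102 103 104 101 104 109 111 113 113 111 110 109 112 114 114
 110 106 103 105 109 110 109 105 108 112 112 109 108 107]
150 [173 173 177 180 162 130 117 120 125 123 126 123 124 120 122 122 122 122
 123 121 131 177 180 160 141 136 130 133]
158 [183 185 187 189 181 132 107 106 105
[... 196 characters left out ...]
]
168 [177 181 176 182 172 131  91  61  52  53  57  54  57  61  53  59  53  57
  52  80 138 180 179 157 140 133 131 135]
175 [181 180 180 179 167 123  91  70  85 111 114 111 113 110 107 113 110  79
  55  88 143 175 174 151 134 134 134 136]
185 [173 173 174 175 171 139  96  84 104 110 114 112 112 112 108 112 117 101
  79  76  94 108 112  99 117 123 131 136]
200 [172 172 174 176 170 140 105 107 112 115 110 113 109 108 117 112 112 115
 101  90  95 109 105  99  91  92  92 102]
159.5 slant top .034 [[218.6   0.4 -48.2]] strip .02 [[232.6   0.4 -45.7]]
165 slant top .034 [[218.6   0.4 -44.4]] strip .02 [[232.6   0.4 -41.7]]
169.5 slant top .034 [[218.6   0.4 -41.3]] strip .02 [[232.6   0.4 -38.3]]
```

Request:
drive_tool:
  deltas:
    - [0,0,0,3,0,0,255]
    - [0,0,0,3,0,0,255]
    - [0,0,0,3,0,0,255]
    - [0,0,0,3,0,0,255]
    - [0,0,0,0,0,0,255]
    - [0,0,0,0,0,0,255]

```text
t: 9.62
ee_pos: [0.5799, 0.2084, 0.2402]
orientation: [0.522, 0.477, -0.522, 0.477]
force: [-0.3, -0.2, -0.2]
width: 0.0049
```

Run:
```python
from h import *
np.set_printoptions(precision=4,suppress=True)
o=telemetry.get_obs(); im=imaging.snapshot("wrist"); cv2.imwrite("pics/w7.png",im)
print(o["t"],o["ee_pos"],o["width"],o["force"],o["wrist_torque"])
a=im[120:260,285:360];cv2.imwrite("pics/z7.png",cv2.resize(a,None,fx=7,fy=4,interpolation=cv2.INTER_CUBIC))
```

```text
9.625 [0.5799 0.2084 0.2402] 0.00493290092570722 [-0.3227 -0.1707 -0.1506] [-0.0054 -0.0557  0.0219]
```

View pics/z7.png

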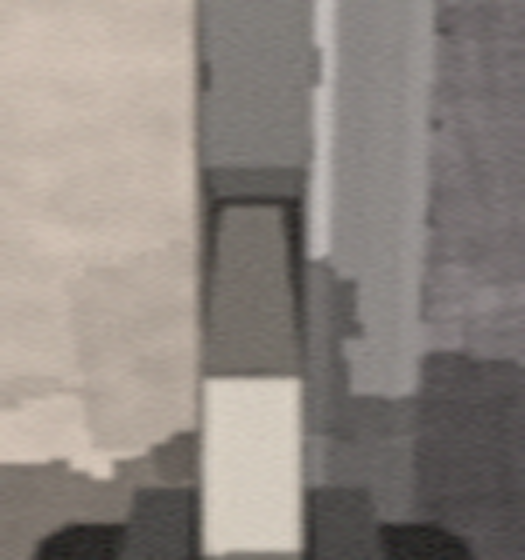

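Request:
drive_tool:
  deltas:
    - [0,0,0,2.5,0,0,255]
    - [0,0,0,2.5,0,0,255]
    - [0,0,0,2.5,0,0,255]
    - [0,0,0,0,0,0,255]
    - [0,0,0,0,0,0,255]

```text
t: 10.3
ee_pos: [0.5799, 0.2084, 0.2331]
orientation: [0.522, 0.477, -0.522, 0.477]
force: [-0.9, -0.3, 4.2]
width: 0.0053
```

Request:
drive_tool:
  deltas:
    - [0,0,0,2,0,0,255]
    - [0,0,0,2,0,0,255]
    - [0,0,0,0,0,0,255]
    - [0,0,0,0,0,0,255]

```text
t: 10.8
ee_pos: [0.5799, 0.2084, 0.2292]
orientation: [0.522, 0.477, -0.522, 0.477]
force: [-1.9, -0.9, 6.9]
width: 0.0055
```

Request:
drive_tool:
  deltas:
    - [0,0,0,2,0,0,255]
    - [0,0,0,1,0,0,255]
    - [0,0,0,0,0,0,255]
    - [0,0,0,0,0,0,255]

```text
t: 11.3
ee_pos: [0.5799, 0.2084, 0.2266]
orientation: [0.523, 0.477, -0.522, 0.477]
force: [-3.4, -1.0, 9.8]
width: 0.0055
```

Request:
drive_tool:
  deltas:
    - [0,0,0,1,0,0,255]
    - [0,0,0,1,0,0,255]
    - [0,0,0,0,0,0,255]
    - [0,0,0,0,0,0,255]

```text
t: 11.8
ee_pos: [0.5798, 0.2084, 0.2263]
orientation: [0.523, 0.476, -0.522, 0.477]
force: [-6.5, -2.5, 19.0]
width: 0.005
```

Run:
```python
from h import *
np.set_printoptions(precision=4,suppress=True)
o=telemetry.get_obs(); im=imaging.snapshot("wrist"); cv2.imwrite("pics/w8.png",im);s=imaging.snapshot("scene")
print(o["t"],o["ee_pos"],o["width"],o["force"],o["wrist_torque"]);print(R.from_quat(o["orientation"]).as_matrix())
a=cv2.resize(im[120:260,285:360],None,fx=5,fy=4,interpolation=cv2.INTER_CUBIC)
b=cv2.resize(s[90:200,290:400],(400,560),interpolation=cv2.INTER_CUBIC)
cv2.imwrite("pics/z8.png",np.hstack([a,b]))
```

```text
11.8 [0.5798 0.2084 0.2263] 0.00497240463697538 [-6.5105 -2.4589 18.9605] [-0.6356  1.6438  0.0136]
[[ 0.002   0.9958 -0.0911]
 [ 0.0007 -0.0911 -0.9958]
 [-1.      0.002  -0.0008]]
```

View pics/z8.png

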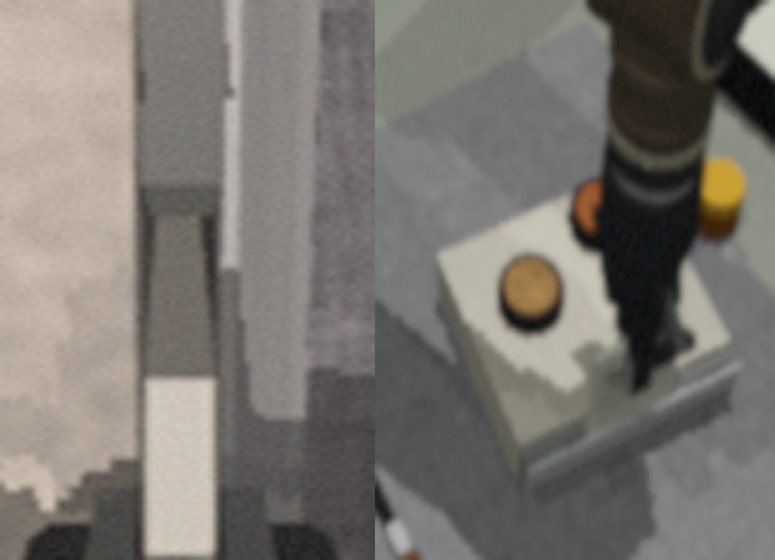

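Request:
drive_tool:
  deltas:
    - [0,0,0,0,0,0,255]
    - [0,0,0,0,0,0,255]
    - [0,0,0,0,0,0,255]
    - [0,0,0,0,0,0,255]
    - [0,0,0,0,0,0,255]
    - [0,0,0,0,0,0,255]
    - [0,0,0,0,0,0,255]
    - [0,0,0,0,0,0,255]

```text
t: 12.9
ee_pos: [0.5798, 0.2084, 0.2263]
orientation: [0.523, 0.476, -0.522, 0.477]
force: [-6.9, -2.9, 19.8]
width: 0.0052
```

```bash
python3 -c "
from station import r
print(r.finish_job())"
```

```text
the job is handed in; nothing more can be done
None
```

I took the 80 mm holder from the rack's middle slot, lowered it upright into the bay and pushed it down to the spring strip's stop. I handed the job in at about 13 s, still gripping it; no verdict is reported.

**Last checks**
- **At the stop:** The upward force rose from 4 to 10 N as the spring gave, then jumped to 19–20 N with almost no further travel. It stayed there for 1 s. The TCP height of 0.2263 m puts the holder's lower edge at about 12 mm, which is the height of the stop.
- **Grip:** The fingers read 5.2 mm open on the 6 mm plate, and the heights gave no sign of slip.
- **Upright and aligned:** The tool was within about 0.2° of vertical and in line with the slot. The last wrist picture shows the plate centred between the riser's face and the lip.
- **Other things:** I saw no sign of anything else being moved. The other two holders were still in the rack after the lift, but I did not look at the rack again at the end.

**Checks that disagreed**
- **Along the slot:** My estimates of the bay's middle differed by 2–3 mm between features and cameras. I used the wrist camera throughout. It put the plate about 0.5 mm off centre, against a limit of 6 mm.
- **Sideways force:** About 7 N built up at full press, so the plate is probably leaning lightly on one side of the slot.

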